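Sort the radio battery packs into their charging cradles

ROBOT

A 6-joint arm with a two-finger parallel gripper is mounted at the origin on the work surface. World frame = base frame: x ahead of the robot, y to its left, z up, the work surface at z = 0. Lengths are in m, angles in degrees, forces in N, time in s.
With the tool pointing down it reaches from about 0.3 to 0.75 m from the base axis. Payload 8.5 kg.
Tool frame: the origin (TCP) lies on the centre line of the jaws, within the pads' length; the fingertips stand 14 mm ahead of it and the grasp point (between the pads) lies 5 mm behind it; z points along the fingers, x is the direction in which the jaws open and shut, and the axes are right-handed (so a half turn about z gives the same grasp; the last joint's range is limited). The gripper opens to 85 mm and grips with 20 to 120 N. Pads are 22 mm wide; open, the fingers measure 114 mm over their backs; the gripper's body (76 mm by 85 mm) begins 54 mm behind the grasp point. The pads swing forward as they close: fully open they stand 13 mm farther back than shut.
Start: joints at [58.654, 21.807, 74.336, -0, 83.858, -12.336], TCP at [0.179, 0.52, 0.245] pointing down, gripper open.
Joint ranges: [-178.18, 178.18], [-50.72, 133.34], [12.68, 142.11], [-81.47, 261.47], [9.98, 163.14], [-165.26, 165.26]. Speed limits (degrees/s): [136.94, 136.94, 180, 180, 180, 180].

INTERFACE

Orientations are given as a 3x3 rotation matrix whose columns are the frame's x, y, z axes.
In Python, from rig import * gives the robot as it stands.
- The arm moves only by the shell command python3 -m crank 'ROWS' [FORCE]. ROWS is JSON, one flat list of numbers, 7 for each row, row after row: the turn, a rotation vector about the world's x, y, z in rad, then the shift along the world's x, y, z in m, then the opening in per cent of the stroke, from 0 (shut) to 100 (fully open). A call has 1 to 20 rows; each row shifts and turns the commanded pose from where the row before left it; what a row does not reach is not made up. A row lasts 1/10 s, in which the tool goes at most 50 mm and 8.59 degrees, less where a joint would pass 70% of its speed; a pose out of reach is approached as far as the arm can. A call is refused whole if a number of a shift passes 0.05 or a number of a turn 0.15, either way. A call with a gripper value outside its range is refused whole. The fingers move at their own pace and stop on an object; FORCE is the grip in N (left out, the last holds). Time passes only in rows, so rows that do not move let the fingers close. It gives the time, the measured TCP pose, the force and the opening at its end, in the units of the state.
- observe(): the state, without advancing time (a new reading comes with each control period).
- get_image(name): name is "scene" or "top" or "wrist"; returns a dict with "frame" (420x560x3 uint8, red, green, blue), "fov_y" (degrees; the focal length in pixels is half the picture's height over the tangent of half this angle, whatever the lens; pixels are square), "cx", "cy" (the principal point, pixels), "world_to_cam" (4x4, takes a point from world to camera coordinates). Camera axes: x right, y up, looking along -z (the intrinsics and any distortion apply to the point x, -y, -z); pixel columns grow to the right and rows downward; lengths in m; the calibration is good to about 2 mm. A picture is of the moment at which its call begins. There is no depth.
- close_job(): hands the job in, once; it reports no verdict.
The state is a dict: "time_s": time; "q": joint angles; "qvel": joint speeds; "joint_efforts": joint torques, N m; "position": TCP position; "tool_rot": TCP orientation; "ft_force": force on the tool from outside, world axes, zero at the start; "wrist_torque": the same for the moment, N m; "grip_width": finger opening in m.
Only numpy, scipy, OpenCV 4.12 (cv2) and the standard library are available. Lean on these libraries where they do the work, as an engineer would, in place of code of your own. Each camera call takes 0.05 s, during which the arm holds its last target. There are 200 camera calls.

TASK

Clear the dead battery pack (red dot) out of the blue cradle and lay it flat in the middle of the red reject tray, and get the three colour-ended packs lying flat and lengthwise (either way round) inside the cradles of their own colours; the blue one is in the yellow cradle by mistake. Set the packs down, do not drop them, and leave the two plain grey packs where they are.

Things in the scene. Friction and masses are not known exactly. Their poses are not given: they have to be found in the camera images.
- pack_dud_c (a point): dead pack: all-black battery pack, a block 85 mm long (its x axis) x 44 mm wide (y) x 46 mm tall (z), about 0.2 to 0.4 kg, rigid, with one round red dot of 32 mm diameter on its top and no coloured ends. At the start it lies lengthwise in the blue cradle. Point at its centre, 23 mm above its underside
- pack_blue_c (a point): blue-ended black battery pack, a block 85 mm long (its x axis) x 44 mm wide (y) x 46 mm tall (z), about 0.2 to 0.4 kg, rigid, both ends blue. At the start it lies lengthwise in the yellow cradle, the wrong one. Point at its centre, 23 mm above its underside
- pack_yellow_c (a point): yellow-ended black battery pack, a block 85 mm long (its x axis) x 44 mm wide (y) x 46 mm tall (z), about 0.2 to 0.4 kg, rigid, both ends yellow, lying loose on the table. Point at its centre, 23 mm above its underside
- pack_green_c (a point): green-ended black battery pack, a block 85 mm long (its x axis) x 44 mm wide (y) x 46 mm tall (z), about 0.2 to 0.4 kg, rigid, both ends green, lying loose on the table. Point at its centre, 23 mm above its underside
- plain_a_c (a point): plain grey pack without coloured ends or dot, same size (85 x 44 x 46 mm), loose on the table; to be left alone. Point at its centre
- plain_b_c (a point): second plain grey pack, the same as the other; to be left alone. Point at its centre
- cradle_blue: fixed charging cradle: white plate 121 (x) x 80 (y) x 6 mm thick, with blue lips 8 mm high above it along both short ends and round the corners; the middle 69 mm of each long side is open for fingers. Between the lips 105 x 64 mm; a pack lies in it lengthwise, its centre 29 mm above the table. At the start the dead pack is in it. Origin: centre of its underside, on the table; x along its length, z up
- cradle_yellow: fixed charging cradle: white plate 121 (x) x 80 (y) x 6 mm thick, with yellow lips 8 mm high above it along both short ends and round the corners; the middle 69 mm of each long side is open for fingers. Between the lips 105 x 64 mm; a pack lies in it lengthwise, its centre 29 mm above the table. At the start the blue-ended pack is in it. Origin: centre of its underside, on the table; x along its length, z up
- cradle_green: fixed charging cradle: white plate 121 (x) x 80 (y) x 6 mm thick, with green lips 8 mm high above it along both short ends and round the corners; the middle 69 mm of each long side is open for fingers. Between the lips 105 x 64 mm; a pack lies in it lengthwise, its centre 29 mm above the table. Empty at the start. Origin: centre of its underside, on the table; x along its length, z up
- reject: fixed red reject tray: plate 130 mm long (x) x 100 mm wide (y), 4 mm thick, with a lip 10 mm high above the plate along each short end (118 mm between them), open along its long sides; the dead pack lying on it has its centre 27 mm above the table. Origin: centre of its underside, on the table; x along its length, z up

How it is judged:
By the outcome, as a careful person would: the job done as asked, in the order asked, and still so for the second after the job is handed in, with the robot touching nothing.
It also fails if it takes over 141 s, if anything falls off the work surface, if the arm or the gripper's body presses on something with over 40 N, if the wrist force passes 120 N, or if a joint passes its speed limit or range.

## Working session

There is one attempt and no reset: what is moved stays moved. The work goes in short steps, Python scripts to look and compute and a shell command to move; the robot and the scene stay as the last step left them, time stands still between calls to the robot, and variables do not carry over. Pictures are saved under pics/ and viewed, about 12 in all and at most 16, crops included, and the job is handed in when it is done.

```bash
ls; mkdir -p pics
python3 - <<'E'
from rig import *
import cv2
s=observe();print(s)
for n in("scene","top"):
    d=get_image(n);cv2.imwrite(f"pics/{n}0.png",d["frame"][:,:,::-1]);print({k:v for k,v in d.items() if k!="frame"})
E
```

```text
pics
{'time_s': 0.0, 'q': array([ 5.86538465e+01,  2.18384336e+01,  7.43850320e+01, -2.62454534e-04,
        8.38591574e+01, -1.23351397e+01]), 'qvel': array([-0.09214523,  0.04391706,  0.06720731, -0.05591521,  0.07238172,
        0.02761211]), 'joint_efforts': array([ 2.15295649e-04, -4.48452258e+01, -2.31282932e+01, -1.32714995e-04,
        4.67036283e-03, -7.00117980e-06]), 'position': array([0.17900863, 0.51975332, 0.2447341 ]), 'tool_rot': array([[ 3.25748910e-01,  9.45456023e-01, -7.46271696e-04],
       [ 9.45455266e-01, -3.25749623e-01, -1.23393197e-03],
       [-1.40972614e-03, -3.03614512e-04, -9.99998960e-01]]), 'ft_force': array([ 0.6111372 , -0.33764766, -0.20820664]), 'wrist_torque': array([ 0.03325048,  0.00111313, -0.0310061 ]), 'grip_width': 0.08574256187026201}
{'fov_y': 52.77969889217285, 'cx': 287.7325576348543, 'cy': 209.90310208844028, 'world_to_cam': array([[-0.16330779,  0.98653326,  0.00909327,  0.10798417],
       [-0.77900352, -0.13459869,  0.61240241,  0.38400996],
       [ 0.60537929,  0.0929264 ,  0.7904939 , -1.2102959 ],
       [ 0.        ,  0.        ,  0.        ,  1.        ]])}
{'fov_y': 55.66895345592164, 'cx': 276.7355121290922, 'cy': 209.74262586135498, 'world_to_cam': array([[-9.32231891e-03, -9.99956506e-01, -2.84497599e-04,
        -3.64244114e-03],
       [ 9.91556307e-01, -9.28080592e-03,  1.29344333e-01,
        -5.72161314e-01],
       [-1.29341348e-01,  9.23693737e-04,  9.91599699e-01,
        -8.04186078e-01],
       [ 0.00000000e+00,  0.00000000e+00,  0.00000000e+00,
         1.00000000e+00]])}
```

View pics/top0.png

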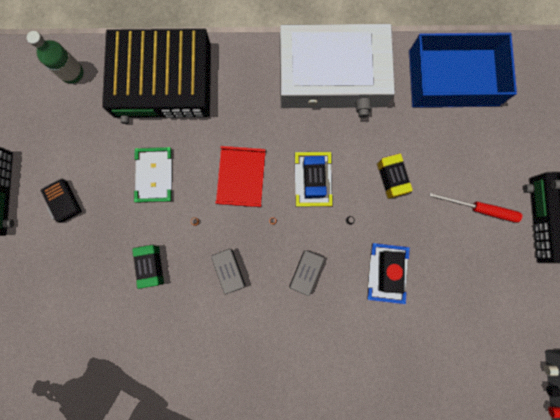

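View pics/scene0.png

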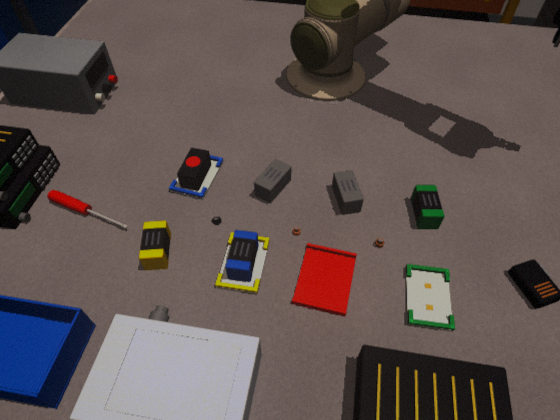

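The top view shows the cradles: green at (153,175), yellow (blue pack inside) at (314,179) and blue (dud with red dot) at (388,273). The red tray is at (241,177). The loose packs are yellow (396,176), green (147,266) and greys (228,271), (307,272). I'll measure them by fitting box silhouettes.

```bash
cat > h.py <<'E'
from rig import *
import cv2, numpy as np
from scipy.optimize import minimize
def cam(n):
    d=get_image(n); d["f"]=210/np.tan(np.radians(d["fov_y"]/2)); return d
def proj(d,P):
    P=np.atleast_2d(P); c=P@d["world_to_cam"][:3,:3].T+d["world_to_cam"][:3,3]
    return np.c_[d["cx"]+d["f"]*c[:,0]/-c[:,2], d["cy"]-d["f"]*c[:,1]/-c[:,2]]
def unproj(d,uv,z):
    R=d["world_to_cam"][:3,:3];t=d["world_to_cam"][:3,3];C=-R.T@t
    r=R.T@np.array([(uv[0]-d["cx"])/d["f"],-(uv[1]-d["cy"])/d["f"],-1]); return C+r*(z-C[2])/r[2]
def box(p,L,W,z0,z1):
    c,s=np.cos(p[2]),np.sin(p[2])
    return np.array([[p[0]+c*a-s*b,p[1]+s*a+c*b,z] for a in(-L/2,L/2) for b in(-W/2,W/2) for z in(z0,z1)])
def sil(d,p,dims):
    h=cv2.convexHull((proj(d,box(p,*dims))*16*4).astype(np.int32))
    m=np.zeros((1680,2240),np.uint8); cv2.fillConvexPoly(m,h,255,shift=4)
    return cv2.resize(m,(560,420),interpolation=cv2.INTER_AREA)/255.
def fit(d,mask,dims,p0):
    f=lambda p:np.abs(sil(d,p,dims)-mask).sum()
    best=None
    for a in(0,.3,-.3):
        S=np.array([p0]*4)+np.vstack([np.zeros(3),np.diag([.01,.01,.2])])+[0,0,a]
        r=minimize(f,S[0],method="Nelder-Mead",options=dict(initial_simplex=S,xatol=1e-4,fatol=.1,maxiter=120))
        if best is None or r.fun<best.fun:best=r
    return best.x,best.fun
def hull(mask,roi):
    u0,v0,u1,v1=roi; m=np.zeros((420,560),np.uint8); m[v0:v1,u0:u1]=mask[v0:v1,u0:u1]
    n,l,st,_=cv2.connectedComponentsWithStats(m); 
    for i in range(1,n):
        if st[i,4]<12: m[l==i]=0
    o=np.zeros_like(m); pts=cv2.findNonZero(m); cv2.fillConvexPoly(o,cv2.convexHull(pts),1); return o.astype(float)
def masks(d):
    hsv=cv2.cvtColor(d["frame"],cv2.COLOR_RGB2HSV); H,S,V=[hsv[:,:,i].astype(int) for i in range(3)]
    sat=(S>120)&(V>60)
    return dict(dark=(V<60),yellow=sat&(H>18)&(H<38),green=sat&(H>45)&(H<85),blue=sat&(H>95)&(H<130),red=sat&((H<8)|(H>172)))
PACK=(.085,.044,0,.046); PACKC=(.085,.044,.006,.052); CR=(.121,.08,0,.014); TR=(.13,.1,0,.009)
E
cat > m0.py <<'E'
from h import *
d=cam("top"); M=masks(d); u8=lambda m:m.astype(np.uint8)
jobs=dict(dud=(M["dark"]|M["red"],(376,240,408,302),PACKC,(392,272),.03),
 blue=(M["dark"]|M["blue"],(298,148,331,208),PACKC,(316,177),.03),
 yellow=(M["dark"]|M["yellow"],(370,145,420,205),PACK,(396,176),.03),
 green=(M["dark"]|M["green"],(125,235,170,295),PACK,(147,266),.03),
 cr_blue=(M["blue"],(360,235,420,310),CR,(388,273),.01),
 cr_yellow=(M["yellow"],(285,145,340,215),CR,(314,179),.01),
 cr_green=(M["green"],(125,140,180,210),CR,(153,175),.01),
 reject=(M["red"],(205,140,275,215),TR,(241,177),.005))
fr=d["frame"].copy(); fr=cv2.resize(fr,None,fx=3,fy=3,interpolation=cv2.INTER_CUBIC)
for k,(m,roi,dims,uv,z) in jobs.items():
    h=hull(u8(m),roi); p0=[*unproj(d,uv,z)[:2],0]
    x,e=fit(d,h,dims,p0); print(k,x[:2].round(4),"yaw",np.degrees(x[2]).round(1),"resid px",round(e),"of",h.sum())
    q=((proj(d,box(x,*dims))+.5)*3).astype(int); cv2.polylines(fr,[cv2.convexHull(q)],1,(255,0,255),1)
cv2.imwrite("pics/fit0.png",fr[400:930,360:1290,::-1][:, :800+130][:, :930])
im=cv2.imread("pics/fit0.png"); cv2.imwrite("pics/fit0.png",cv2.resize(im,(800,456)))
E
python3 m0.py
```

```text
dud [ 0.4407 -0.2477] yaw -2.9 resid px 143 of 1016.0
blue [ 0.6433 -0.0922] yaw -0.5 resid px 80 of 895.0
yellow [ 0.6446 -0.2656] yaw 14.5 resid px 41 of 1115.0
green [0.4555 0.2619] yaw 9.5 resid px 49 of 1143.0
cr_blue [ 0.4364 -0.2479] yaw -7.0 resid px 75 of 2216.0
cr_yellow [ 0.6432 -0.0915] yaw 0.3 resid px 35 of 2040.0
cr_green [0.6574 0.2646] yaw 1.4 resid px 149 of 1953.0
reject [0.6522 0.0701] yaw -4.5 resid px 109 of 2772.0
```

View pics/fit0.png

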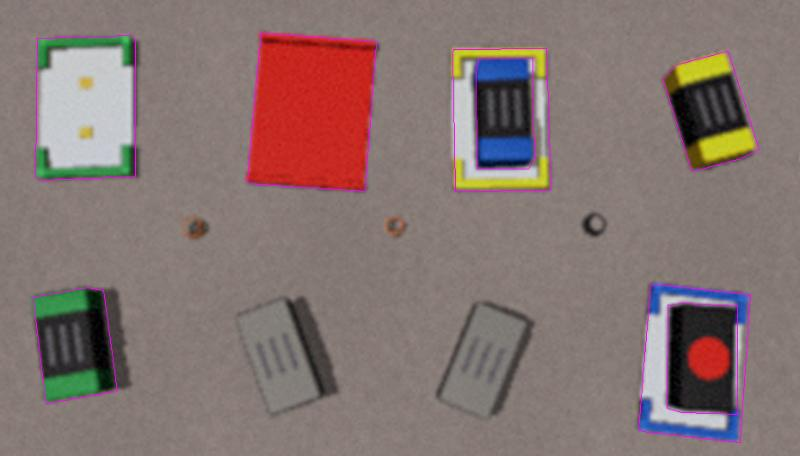

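The fits match the pictures: outlines coincide, and the sizes and reach are consistent. Both grey packs are clear of the work. I'm moving over the dud, target about (0.441,-0.248) with jaws across yaw -5.

```bash
python3 -m crank '[0,0,0.0122,0.0325,-0.025,-0.005,100, 0,0,0.0122,0.0325,-0.025,-0.005,100, 0,0,0.0122,0.0325,-0.025,-0.005,100, 0,0,0.0122,0.0325,-0.025,-0.005,100, 0,0,0.0122,0.0325,-0.025,-0.005,100, 0,0,0.0122,0.0325,-0.025,-0.005,100, 0,0,0.0122,0.0325,-0.025,-0.005,100, 0,0,0.0122,0.0325,-0.025,-0.005,100, 0,0,0.0122,0,-0.0473,-0.005,100, 0,0,0.0122,0,-0.0473,-0.005,100, 0,0,0.0122,0,-0.0473,-0.005,100, 0,0,0.0122,0,-0.0473,-0.005,100, 0,0,0.0122,0,-0.0473,-0.005,100, 0,0,0.0122,0,-0.0473,-0.005,100, 0,0,0.0122,0,-0.0473,-0.005,100, 0,0,0.0122,0,-0.0473,-0.005,100, 0,0,0.0122,0,-0.0473,-0.005,100, 0,0,0.0122,0,-0.0473,-0.005,100, 0,0,0.0122,0,-0.0473,-0.005,100, 0,0,0.0122,0,-0.0473,-0.005,100]' 40
python3 -m crank '[0,0,0,0,0,0,100,0,0,0,0,0,0,100]'
cat > w.py <<'E'
import sys
from h import *
def st():
    s=observe();R=s["tool_rot"];print("t",round(s["time_s"],2),"pos",s["position"].round(4),"jaw deg",np.degrees(np.arctan2(R[1,0],R[0,0])).round(2),"tilt",R[:2,2].round(3),"F",s["ft_force"].round(1),"w",round(s["grip_width"],4),"q6",s["q"][5].round(0))
def snap(n,out):
    d=cam(n);cv2.imwrite(f"pics/{out}.png",d["frame"][:,:,::-1]);return d
if __name__=="__main__":
    st()
    if len(sys.argv)>2: snap(sys.argv[1],sys.argv[2])
E
python3 w.py wrist w1
```

```text
time_s: 2.15
position: [0.4387, -0.2496, 0.145]
tool_rot: [[0.088, 0.996, -0.0], [0.996, -0.088, 0.0], [0.0, -0.0, -1.0]]
ft_force: [1.4, -0.2, 0.8]
grip_width: 0.0855
time_s: 2.35
position: [0.4387, -0.248, 0.1448]
tool_rot: [[0.09, 0.996, -0.001], [0.996, -0.09, 0.001], [0.001, -0.001, -1.0]]
ft_force: [0.3, 0.5, 0.2]
grip_width: 0.0851
t 2.35 pos [ 0.4387 -0.248   0.1448] jaw deg 84.86 tilt [-0.001  0.001] F [0.3 0.5 0.2] w 0.0851 q6 -128.0
```

View pics/w1.png

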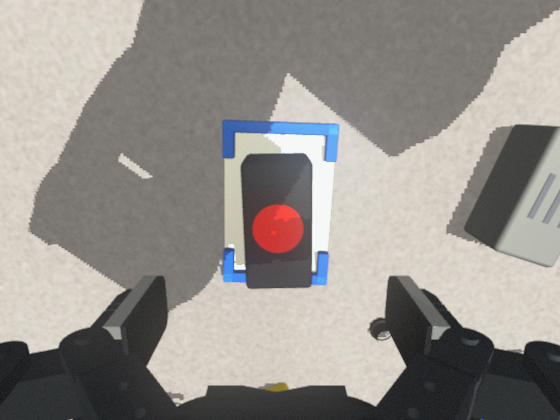

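The wrist view shows the dud in the blue cradle, dot at (277,229), top face between columns about 243 and 312. I'll check this against the estimate.

Run:
```python
from h import *
d=cam("wrist")
print("dot",unproj(d,(277.5,229),.052).round(4))
print("proj est pack corners",proj(d,box((.4407,-.2477,np.radians(-4)),*PACKC)).round(0).tolist())
print("edges L/R",unproj(d,(244,225),.052).round(4),unproj(d,(312,225),.052).round(4))
print("cradle est",proj(d,box((.4364,-.2479,np.radians(-7)),.121,.08,.014,.0141)).round(0)[::2].tolist())
for u,v in((223,121),(339,124),(327,284),(223,281)):print(unproj(d,(u,v),.014).round(4))
```

```text
dot [ 0.4401 -0.2452  0.052 ]
proj est pack corners [[242.0, 154.0], [235.0, 163.0], [303.0, 153.0], [309.0, 162.0], [247.0, 264.0], [242.0, 292.0], [303.0, 263.0], [308.0, 291.0]]
edges L/R [ 0.4357 -0.2658  0.052 ] [ 0.4395 -0.2234  0.052 ]
cradle est [[217.0, 120.0], [335.0, 124.0], [219.0, 283.0], [322.0, 286.0]]
[ 0.3724 -0.2762  0.014 ]
[ 0.3814 -0.1978  0.014 ]
[ 0.5002 -0.212   0.014 ]
[ 0.4905 -0.2914  0.014 ]
```

The two cameras agree to 3 mm. Descending and gripping.

```bash
python3 -m crank '[0,0,0,0.001,0.002,-0.02,100, 0,0,0,0,0,-0.02,100, 0,0,0,0,0,-0.02,100, 0,0,0,0,0,-0.02,100, 0,0,0,0,0,-0.015,100, 0,0,0,0,0,-0.01,100, 0,0,0,0,0,-0.008,100, 0,0,0,0,0,-0.003,100, 0,0,0,0,0,0,100, 0,0,0,0,0,0,0, 0,0,0,0,0,0,0, 0,0,0,0,0,0,0, 0,0,0,0,0,0,0, 0,0,0,0,0,0,0, 0,0,0,0,0,0,0, 0,0,0,0,0,0,0, 0,0,0,0,0,0,0]' 40; python3 w.py
```

```text
time_s: 4.15
position: [0.4404, -0.2459, 0.0299]
tool_rot: [[0.088, 0.996, 0.001], [0.996, -0.088, -0.001], [-0.001, 0.001, -1.0]]
ft_force: [-1.5, -1.2, 6.3]
grip_width: 0.0433
t 4.15 pos [ 0.4404 -0.2459  0.0299] jaw deg 84.97 tilt [ 0.001 -0.001] F [-1.5 -1.2  6.3] w 0.0433 q6 -128.0
```

Gripped (width 43 mm). Lifting and carrying to the reject tray.

```bash
python3 -m crank '[0,0,0,0,0,0.01,0, 0,0,0,0,0,0.02,0, 0,0,0,0,0,0.03,0, 0,0,0,0,0,0.03,0, 0,0,0,0,0,0.02,0, 0,0,0,0.015,0.02,0,0, 0,0,0.001,0.015,0.023,0,0, 0,0,0.001,0.015,0.023,0,0, 0,0,0.001,0.015,0.023,0,0, 0,0,0.001,0.016,0.023,0,0, 0,0,0.001,0.016,0.023,0,0, 0,0,0.001,0.016,0.023,0,0, 0,0,0.001,0.016,0.023,0,0, 0,0,0.001,0.016,0.023,0,0, 0,0,0.001,0.016,0.023,0,0, 0,0,0,0.016,0.023,0,0, 0,0,0,0.016,0.023,0,0, 0,0,0,0.016,0.023,0,0, 0,0,0,0.016,0.02,0,0, 0,0,0,0.007,0.023,0,0]'
python3 -m crank '[0,0,0,0,0,0,0,0,0,0,0,0,0,0]'
python3 - <<'E'
from h import *
from w import *
st(); d=snap("wrist","w2")
print("tray est", proj(d,box((.6522,.0701,np.radians(-4.5)),.13,.1,.004,.0041)).round(0)[::2].tolist())
print("tcp axis at z.003",proj(d,[*observe()["position"][:2],.004]).round(0))
E
```

```text
time_s: 6.15
position: [0.6677, 0.0941, 0.1391]
tool_rot: [[0.079, 0.997, -0.001], [0.997, -0.079, 0.0], [-0.0, -0.001, -1.0]]
ft_force: [0.3, -1.1, -2.4]
grip_width: 0.0437
time_s: 6.35
position: [0.6666, 0.0936, 0.1391]
tool_rot: [[0.078, 0.997, -0.001], [0.997, -0.078, -0.0], [-0.0, -0.001, -1.0]]
ft_force: [0.2, -0.7, -2.9]
grip_width: 0.0434
t 6.35 pos [0.6666 0.0936 0.1391] jaw deg 85.54 tilt [-0.001 -0.   ] F [ 0.2 -0.7 -2.9] w 0.0434 q6 -88.0
tray est [[165.0, 100.0], [312.0, 100.0], [179.0, 275.0], [308.0, 275.0]]
tcp axis at z.003 [[274. 210.]]
```

View pics/w2.png

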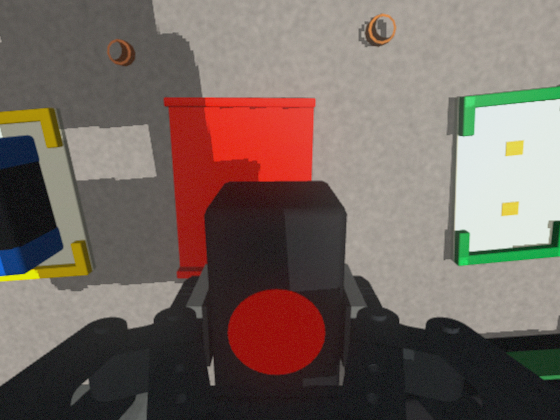

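The picture shows the held dud (dot at (276,332)) hanging level, and the tray corners within about 3 px of the fit. I went about 25 mm past the tray centre, so I'll correct that and then go down.

```bash
python3 -m crank '[0,0,0,-0.007,-0.011,0,0, 0,0,0,-0.0076,-0.011,-0.01,0, 0,0,0,0,0,-0.02,0, 0,0,0,0,0,-0.02,0, 0,0,0,0,0,-0.02,0, 0,0,0,0,0,-0.016,0, 0,0,0,0,0,-0.01,0, 0,0,0,0,0,-0.006,0, 0,0,0,0,0,-0.004,0, 0,0,0,0,0,-0.001,0, 0,0,0,0,0,-0.001,0, 0,0,0,0,0,0,0, 0,0,0,0,0,0,0]'; python3 w.py
```

```text
time_s: 7.7
position: [0.6527, 0.0714, 0.0317]
tool_rot: [[0.079, 0.997, 0.001], [0.997, -0.079, -0.0], [-0.0, 0.001, -1.0]]
ft_force: [-0.7, 0.1, -3.3]
grip_width: 0.044
t 7.7 pos [0.6527 0.0714 0.0317] jaw deg 85.49 tilt [ 0.001 -0.   ] F [-0.7  0.1 -3.3] w 0.044 q6 -90.0
```

```bash
python3 -m crank '[0,0,0,0,0,-0.001,0, 0,0,0,0,0,-0.001,0, 0,0,0,0,0,-0.001,0, 0,0,0,0,0,-0.0005,0,0,0,0,0,0,0,0]'; python3 w.py
```

```text
time_s: 8.2
position: [0.6525, 0.0714, 0.028]
tool_rot: [[0.079, 0.997, 0.0], [0.997, -0.079, -0.0], [-0.0, 0.0, -1.0]]
ft_force: [-0.9, -0.1, -0.2]
grip_width: 0.0438
t 8.2 pos [0.6525 0.0714 0.028 ] jaw deg 85.49 tilt [ 0. -0.] F [-0.9 -0.1 -0.2] w 0.0438 q6 -90.0
```

Contact: Fz rose from -3.3 to -0.2 N. Pressing 0.5 mm more, releasing, and raising toward the yellow cradle.

```bash
python3 -m crank '[0,0,0,0,0,-0.0005,0, 0,0,0,0,0,0,0, 0,0,0,0,0,0,100, 0,0,0,0,0,0,100, 0,0,0,0,0,0,100, 0,0,0,0,0,0,100, 0,0,0,0,0,0,100, 0,0,0,0,0,0.01,100, 0,0,0,0,0,0.02,100, 0,0,0,0,0,0.03,100, 0,0,0,0,0,0.03,100, 0,0,0,0,0,0.03,100, 0,0,0.01,-0.001,-0.025,0,100, 0,0,0.01,-0.001,-0.025,0,100, 0,0,0.01,-0.001,-0.025,0,100, 0,0,0.01,-0.001,-0.025,0,100, 0,0,0.01,-0.001,-0.025,0,100, 0,0,0.01,-0.001,-0.025,0,100, 0,0,0.01,-0.001,-0.012,0,100, 0,0,0.005,-0.001,0,0,100]'
python3 -m crank '[0,0,0,0,0,0,100,0,0,0,0,0,0,100]' >/dev/null
python3 - <<'E'
from h import *
from w import *
st(); d=snap("wrist","w3")
print("pack est", proj(d,box((.6433,-.0922,0),*PACKC)).round(0)[1::2].tolist())
print("cradle est", proj(d,box((.6432,-.0915,0),.121,.08,.014,.0141)).round(0)[::2].tolist())
E
```

```text
time_s: 10.2
position: [0.6445, -0.0918, 0.1477]
tool_rot: [[0.005, 1.0, 0.001], [1.0, -0.005, -0.0], [-0.0, 0.001, -1.0]]
ft_force: [0.3, 0.0, -0.7]
grip_width: 0.0851
t 10.4 pos [ 0.6446 -0.0894  0.1475] jaw deg 89.85 tilt [0. 0.] F [-0.2  0.2 -0.4] w 0.0855 q6 -108.0
pack est [[233.0, 157.0], [306.0, 156.0], [237.0, 285.0], [303.0, 285.0]]
cradle est [[213.0, 123.0], [329.0, 123.0], [221.0, 284.0], [324.0, 284.0]]
```

View pics/w3.png

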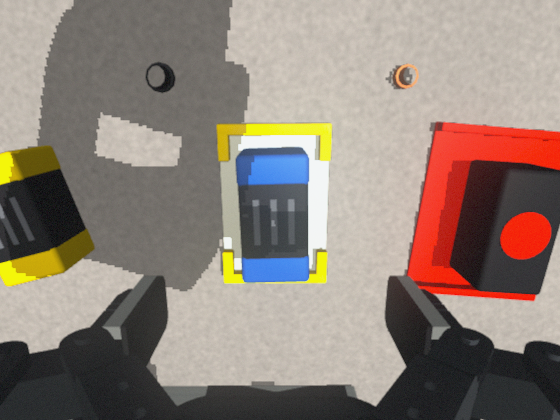

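The dud lies in the tray, dot at (525,236). The blue pack is at (273,215), within 3 px of the prediction. Gripping it.

```bash
python3 -m crank '[0,0,0,-0.0025,-0.001,-0.02,100, 0,0,0,0,0,-0.02,100, 0,0,0,0,0,-0.02,100, 0,0,0,0,0,-0.02,100, 0,0,0,0,0,-0.018,100, 0,0,0,0,0,-0.01,100, 0,0,0,0,0,-0.007,100, 0,0,0,0,0,-0.003,100, 0,0,0,0,0,0,100, 0,0,0,0,0,0,0, 0,0,0,0,0,0,0, 0,0,0,0,0,0,0, 0,0,0,0,0,0,0, 0,0,0,0,0,0,0, 0,0,0,0,0,0,0, 0,0,0,0,0,0,0, 0,0,0,0,0,0,0]'; python3 w.py
```

```text
time_s: 12.15
position: [0.6423, -0.0917, 0.03]
tool_rot: [[0.004, 1.0, 0.001], [1.0, -0.004, -0.0], [-0.0, 0.001, -1.0]]
ft_force: [-0.1, -0.2, 4.7]
grip_width: 0.0435
t 12.15 pos [ 0.6423 -0.0917  0.03  ] jaw deg 89.78 tilt [ 0.001 -0.   ] F [-0.1 -0.2  4.7] w 0.0435 q6 -108.0
```

```bash
python3 -m crank '[0,0,0,0,0,0.01,0, 0,0,0,0,0,0.02,0, 0,0,0,0,0,0.03,0, 0,0,0,0,0,0.03,0, 0,0,0,0,0,0.02,0, 0,0,-0.0092,-0.0158,-0.0119,0,0, 0,0,-0.0092,-0.0158,-0.0119,0,0, 0,0,-0.0092,-0.0158,-0.0119,0,0, 0,0,-0.0092,-0.0158,-0.0119,0,0, 0,0,-0.0092,-0.0158,-0.0119,0,0, 0,0,-0.0092,-0.0158,-0.0119,0,0, 0,0,-0.0092,-0.0158,-0.0119,0,0, 0,0,-0.0092,-0.0158,-0.0119,0,0, 0,0,-0.0092,-0.0158,-0.0119,0,0, 0,0,-0.0092,-0.0158,-0.0119,0,0, 0,0,-0.0092,-0.0158,-0.0119,0,0, 0,0,-0.0092,-0.0158,-0.0119,0,0, 0,0,-0.0092,-0.0158,-0.0119,0,0, 0,0,0,0,0,0,0, 0,0,0,0,0,0,0]'
python3 - <<'E'
from h import *
from w import *
st(); d=snap("wrist","w4")
print("cradle est", proj(d,box((.4363,-.246,np.radians(-7)),.121,.08,.014,.0141)).round(0)[::2].tolist())
E
```

```text
time_s: 14.15
position: [0.4365, -0.2462, 0.1394]
tool_rot: [[0.124, 0.992, -0.0], [0.992, -0.124, 0.0], [0.0, -0.0, -1.0]]
ft_force: [-0.3, -0.6, -3.4]
grip_width: 0.0435
t 14.15 pos [ 0.4365 -0.2462  0.1394] jaw deg 82.89 tilt [-0.  0.] F [-0.3 -0.6 -3.4] w 0.0435 q6 -126.0
cradle est [[215.0, 126.0], [335.0, 125.0], [222.0, 290.0], [328.0, 290.0]]
```

View pics/w4.png

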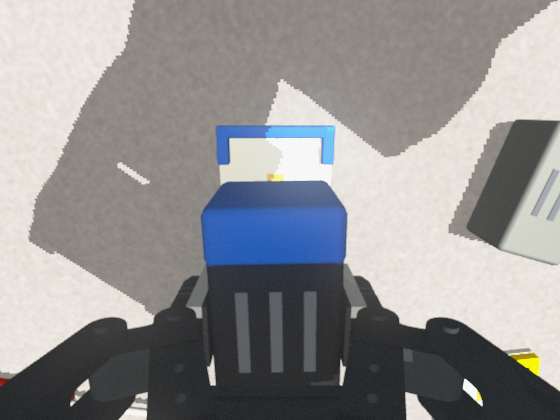

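The cradle's far lip corners, (216,126) and (335,126), match the estimate to about 1 px, and the blue pack is aligned. Lowering gently.

```bash
python3 -m crank '[0,0,0,0,0,-0.01,0, 0,0,0,0,0,-0.02,0, 0,0,0,0,0,-0.02,0, 0,0,0,0,0,-0.02,0, 0,0,0,0,0,-0.016,0, 0,0,0,0,0,-0.01,0, 0,0,0,0,0,-0.006,0, 0,0,0,0,0,-0.003,0, 0,0,0,0,0,-0.001,0, 0,0,0,0,0,-0.001,0,0,0,0,0,0,-0.001,0, 0,0,0,0,0,-0.001,0, 0,0,0,0,0,-0.0005,0, 0,0,0,0,0,0,0, 0,0,0,0,0,0,0]'; python3 w.py
```

```text
time_s: 15.7
position: [0.4367, -0.2463, 0.03]
tool_rot: [[0.123, 0.992, 0.0], [0.992, -0.123, -0.0], [-0.0, 0.0, -1.0]]
ft_force: [-0.9, 0.7, -0.6]
grip_width: 0.0437
t 15.7 pos [ 0.4367 -0.2463  0.03  ] jaw deg 82.93 tilt [ 0. -0.] F [-0.9  0.7 -0.6] w 0.0437 q6 -126.0
```

```bash
python3 -m crank '[0,0,0,0,0,-0.0005,0, 0,0,0,0,0,0,0, 0,0,0,0,0,0,100, 0,0,0,0,0,0,100, 0,0,0,0,0,0,100, 0,0,0,0,0,0,100, 0,0,0,0,0,0,100, 0,0,0,0,0,0.01,100, 0,0,0,0,0,0.02,100, 0,0,0,0,0,0.03,100, 0,0,0,0,0,0.03,100, 0,0,0,0,0,0.03,100, 0,0,0.047,0.026,-0.002,0,100, 0,0,0.047,0.026,-0.002,0,100, 0,0,0.047,0.026,-0.002,0,100, 0,0,0.047,0.026,-0.002,0,100, 0,0,0.047,0.026,-0.002,0,100, 0,0,0.047,0.026,-0.002,0,100, 0,0,0.047,0.026,-0.002,0,100, 0,0,0.048,0.026,-0.003,0,100]'
python3 -m crank '[0,0,0,0,0,0,100,0,0,0,0,0,0,100]' >/dev/null
python3 - <<'E'
from h import *
from w import *
st(); d=snap("wrist","w5")
print("pack est", proj(d,box((.6446,-.2646,np.radians(14.5)),*PACK)).round(0)[1::2].tolist())
E
```

```text
time_s: 17.7
position: [0.6455, -0.2631, 0.1501]
tool_rot: [[-0.253, 0.967, 0.0], [0.967, 0.253, -0.0], [-0.0, 0.0, -1.0]]
ft_force: [0.5, -0.4, 0.4]
grip_width: 0.0856
t 17.9 pos [ 0.6444 -0.2631  0.1494] jaw deg 104.52 tilt [-0.001  0.   ] F [-0.1 -1.5 -0.3] w 0.0853 q6 -136.0
pack est [[236.0, 156.0], [307.0, 156.0], [240.0, 281.0], [304.0, 281.0]]
```

View pics/w5.png

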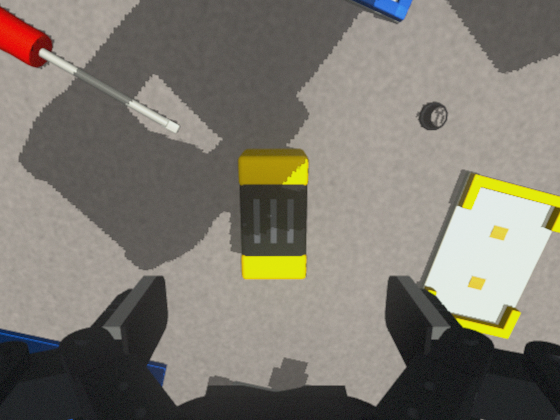

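The yellow pack is centred and aligned at (273,215), and the yellow cradle stands empty. Gripping.

```bash
python3 -m crank '[0,0,0,0,0.001,-0.02,100, 0,0,0,0,0,-0.025,100, 0,0,0,0,0,-0.025,100, 0,0,0,0,0,-0.02,100, 0,0,0,0,0,-0.016,100, 0,0,0,0,0,-0.01,100, 0,0,0,0,0,-0.007,100, 0,0,0,0,0,-0.003,100, 0,0,0,0,0,0,100, 0,0,0,0,0,0,0, 0,0,0,0,0,0,0, 0,0,0,0,0,0,0, 0,0,0,0,0,0,0, 0,0,0,0,0,0,0, 0,0,0,0,0,0,0, 0,0,0,0,0,0,0, 0,0,0,0,0,0,0]'; python3 w.py
```

```text
time_s: 19.65
position: [0.645, -0.2626, 0.024]
tool_rot: [[-0.251, 0.968, 0.001], [0.968, 0.251, -0.001], [-0.001, 0.001, -1.0]]
ft_force: [-0.2, -0.9, 5.9]
grip_width: 0.0438
t 19.65 pos [ 0.645  -0.2626  0.024 ] jaw deg 104.53 tilt [ 0.001 -0.001] F [-0.2 -0.9  5.9] w 0.0438 q6 -136.0
```

```bash
python3 -m crank '[0,0,0,0,0,0.01,0, 0,0,0,0,0,0.02,0, 0,0,0,0,0,0.03,0, 0,0,0,0,0,0.03,0, 0,0,0,0,0,0.025,0, 0,0,-0.025,0,0.0172,0,0, 0,0,-0.025,0,0.0172,0,0, 0,0,-0.025,0,0.0172,0,0, 0,0,-0.025,0,0.0172,0,0, 0,0,-0.025,0,0.0172,0,0, 0,0,-0.025,0,0.0172,0,0, 0,0,-0.025,0,0.0172,0,0, 0,0,-0.025,0,0.0172,0,0, 0,0,-0.025,0,0.0172,0,0, 0,0,-0.025,-0.002,0.0172,0,0, 0,0,0,0,0,0,0, 0,0,0,0,0,0,0]'
python3 - <<'E'
from h import *
from w import *
st(); d=snap("wrist","w6")
print("cradle est", proj(d,box((.643,-.0895,0),.121,.08,.014,.0141)).round(0)[::2].tolist())
E
```

```text
time_s: 21.35
position: [0.6425, -0.0903, 0.1383]
tool_rot: [[-0.005, 1.0, -0.001], [1.0, 0.005, -0.0], [-0.0, -0.001, -1.0]]
ft_force: [1.0, -0.4, -1.5]
grip_width: 0.0436
t 21.35 pos [ 0.6425 -0.0903  0.1383] jaw deg 90.26 tilt [-0.001 -0.   ] F [ 1.  -0.4 -1.5] w 0.0436 q6 -109.0
cradle est [[216.0, 126.0], [336.0, 127.0], [222.0, 292.0], [328.0, 292.0]]
```

View pics/w6.png

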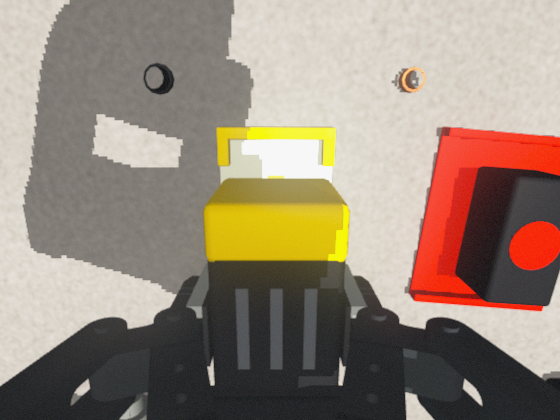

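The cradle's lip corners, (217,127) and (335,127), match the estimate. Contact should come at TCP z of about 0.030.

```bash
python3 -m crank '[0,0,0,0,0,-0.01,0, 0,0,0,0,0,-0.02,0, 0,0,0,0,0,-0.02,0, 0,0,0,0,0,-0.02,0, 0,0,0,0,0,-0.016,0, 0,0,0,0,0,-0.01,0, 0,0,0,0,0,-0.005,0, 0,0,0,0,0,-0.003,0, 0,0,0,0,0,-0.001,0, 0,0,0,0,0,-0.001,0,0,0,0,0,0,-0.001,0, 0,0,0,0,0,-0.001,0, 0,0,0,0,0,-0.0005,0, 0,0,0,0,0,0,0, 0,0,0,0,0,0,0]'; python3 w.py
```

```text
time_s: 22.9
position: [0.6427, -0.0903, 0.03]
tool_rot: [[-0.004, 1.0, 0.0], [1.0, 0.004, -0.0], [-0.0, 0.0, -1.0]]
ft_force: [-0.3, 1.2, -0.8]
grip_width: 0.0437
t 22.9 pos [ 0.6427 -0.0903  0.03  ] jaw deg 90.21 tilt [ 0. -0.] F [-0.3  1.2 -0.8] w 0.0437 q6 -109.0
```

```bash
python3 -m crank '[0,0,0,0,0,-0.0005,0, 0,0,0,0,0,0,0, 0,0,0,0,0,0,100, 0,0,0,0,0,0,100, 0,0,0,0,0,0,100, 0,0,0,0,0,0,100, 0,0,0,0,0,0,100, 0,0,0,0,0,0.01,100, 0,0,0,0,0,0.02,100, 0,0,0,0,0,0.03,100, 0,0,0,0,0,0.03,100, 0,0,0,0,0,0.03,100]'
python3 -m crank '[0,0,0.016,-0.0187,0.0353,0,100, 0,0,0.016,-0.0187,0.0353,0,100, 0,0,0.016,-0.0187,0.0353,0,100, 0,0,0.016,-0.0187,0.0353,0,100, 0,0,0.016,-0.0187,0.0353,0,100, 0,0,0.016,-0.0187,0.0353,0,100, 0,0,0.016,-0.0187,0.0353,0,100, 0,0,0.016,-0.0187,0.0353,0,100, 0,0,0.016,-0.0187,0.0353,0,100, 0,0,0.018,-0.0187,0.0353,0,100, 0,0,0,0,0,0,100, 0,0,0,0,0,0,100]'
python3 - <<'E'
from h import *
from w import *
st(); d=snap("wrist","w7")
print("pack est", proj(d,box((.4555,.263,np.radians(9.5)),*PACK)).round(0)[1::2].tolist())
E
```

```text
time_s: 24.1
position: [0.6426, -0.0903, 0.1514]
tool_rot: [[-0.004, 1.0, 0.001], [1.0, 0.004, -0.0], [-0.0, 0.001, -1.0]]
ft_force: [0.3, -0.6, -0.1]
grip_width: 0.0853
time_s: 25.3
position: [0.4555, 0.2632, 0.15]
tool_rot: [[-0.166, 0.986, 0.001], [0.986, 0.166, 0.0], [-0.0, 0.001, -1.0]]
ft_force: [0.1, 0.3, 0.4]
grip_width: 0.0854
t 25.3 pos [0.4555 0.2632 0.15  ] jaw deg 99.58 tilt [0.001 0.   ] F [0.1 0.3 0.4] w 0.0854 q6 -82.0
pack est [[239.0, 156.0], [309.0, 156.0], [242.0, 281.0], [306.0, 281.0]]
```

View pics/w7.png

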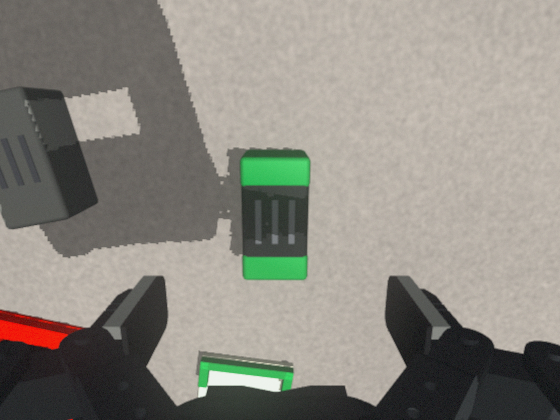

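The green pack is centred and aligned at (275,217). Gripping.

```bash
python3 -m crank '[0,0,0,0,0.0005,-0.02,100, 0,0,0,0,0,-0.025,100, 0,0,0,0,0,-0.025,100, 0,0,0,0,0,-0.02,100, 0,0,0,0,0,-0.016,100, 0,0,0,0,0,-0.01,100, 0,0,0,0,0,-0.007,100, 0,0,0,0,0,-0.004,100, 0,0,0,0,0,0,100, 0,0,0,0,0,0,0, 0,0,0,0,0,0,0, 0,0,0,0,0,0,0, 0,0,0,0,0,0,0, 0,0,0,0,0,0,0, 0,0,0,0,0,0,0, 0,0,0,0,0,0,0, 0,0,0,0,0,0,0]'; python3 w.py
```

```text
time_s: 27.05
position: [0.4559, 0.2633, 0.0229]
tool_rot: [[-0.165, 0.986, 0.001], [0.986, 0.165, 0.0], [0.0, 0.001, -1.0]]
ft_force: [-0.9, 0.1, 5.8]
grip_width: 0.0436
t 27.05 pos [0.4559 0.2633 0.0229] jaw deg 99.49 tilt [0.001 0.   ] F [-0.9  0.1  5.8] w 0.0436 q6 -82.0
```

```bash
python3 -m crank '[0,0,0,0,0,0.01,0, 0,0,0,0,0,0.02,0, 0,0,0,0,0,0.03,0, 0,0,0,0,0,0.03,0, 0,0,0,0,0,0.025,0, 0,0,-0.0143,0.0201,0.0002,0,0, 0,0,-0.0143,0.0201,0.0002,0,0, 0,0,-0.0143,0.0201,0.0002,0,0, 0,0,-0.0143,0.0201,0.0002,0,0, 0,0,-0.0143,0.0201,0.0002,0,0, 0,0,-0.0143,0.0201,0.0002,0,0, 0,0,-0.0143,0.0201,0.0002,0,0, 0,0,-0.0143,0.0201,0.0002,0,0, 0,0,-0.0143,0.0201,0.0002,0,0, 0,0,-0.0143,0.0201,0.0002,0,0, 0,0,0,0,0,0,0, 0,0,0,0,0,0,0]'
python3 - <<'E'
from h import *
from w import *
st(); d=snap("wrist","w8")
print("cradle est", proj(d,box((.657,.265,np.radians(1.2)),.121,.08,.014,.0141)).round(0)[::2].tolist())
E
```

```text
time_s: 28.75
position: [0.6561, 0.2651, 0.1368]
tool_rot: [[-0.023, 1.0, -0.002], [1.0, 0.023, -0.0], [-0.0, -0.002, -1.0]]
ft_force: [-0.3, 0.0, -3.7]
grip_width: 0.0433
t 28.75 pos [0.6561 0.2651 0.1368] jaw deg 91.3 tilt [-0.002 -0.   ] F [-0.3  0.  -3.7] w 0.0433 q6 -79.0
cradle est [[214.0, 128.0], [335.0, 128.0], [221.0, 293.0], [328.0, 293.0]]
```

View pics/w8.png

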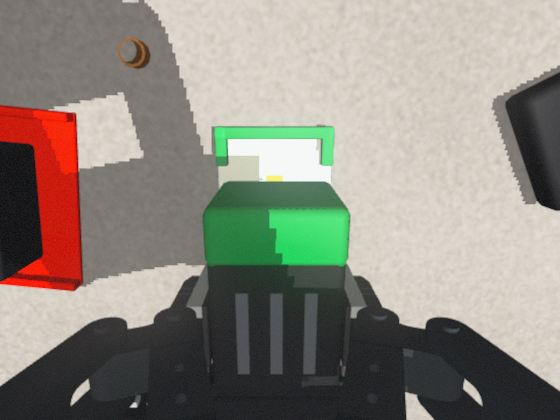

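The lip corners, (215,127) and (333,127), match to 2 px. Lowering.

```bash
python3 -m crank '[0,0,0,0,0,-0.01,0, 0,0,0,0,0,-0.02,0, 0,0,0,0,0,-0.02,0, 0,0,0,0,0,-0.02,0, 0,0,0,0,0,-0.016,0, 0,0,0,0,0,-0.01,0, 0,0,0,0,0,-0.005,0, 0,0,0,0,0,-0.003,0, 0,0,0,0,0,-0.001,0, 0,0,0,0,0,-0.001,0,0,0,0,0,0,-0.001,0, 0,0,0,0,0,-0.0005,0, 0,0,0,0,0,0,0, 0,0,0,0,0,0,0]'; python3 w.py
```

```text
time_s: 30.2
position: [0.6567, 0.2652, 0.0299]
tool_rot: [[-0.023, 1.0, 0.0], [1.0, 0.023, 0.0], [0.0, 0.0, -1.0]]
ft_force: [-0.8, -0.2, -3.1]
grip_width: 0.0441
t 30.2 pos [0.6567 0.2652 0.0299] jaw deg 91.3 tilt [0. 0.] F [-0.8 -0.2 -3.1] w 0.0441 q6 -79.0
```

```bash
python3 -m crank '[0,0,0,0,0,-0.0005,0, 0,0,0,0,0,-0.0005,0, 0,0,0,0,0,0,0,0,0,0,0,0,0,0]'; python3 w.py
```

```text
time_s: 30.6
position: [0.6567, 0.2652, 0.0289]
tool_rot: [[-0.023, 1.0, 0.0], [1.0, 0.023, 0.0], [0.0, 0.0, -1.0]]
ft_force: [-0.8, -1.1, -1.4]
grip_width: 0.0435
t 30.6 pos [0.6567 0.2652 0.0289] jaw deg 91.29 tilt [0. 0.] F [-0.8 -1.1 -1.4] w 0.0435 q6 -79.0
```

Contact. Releasing, raising and moving off to the side so the top camera can see everything.

```bash
python3 -m crank '[0,0,0,0,0,-0.0005,0, 0,0,0,0,0,0,0, 0,0,0,0,0,0,100, 0,0,0,0,0,0,100, 0,0,0,0,0,0,100, 0,0,0,0,0,0,100, 0,0,0,0,0,0,100, 0,0,0,0,0,0.01,100, 0,0,0,0,0,0.02,100, 0,0,0,0,0,0.03,100, 0,0,0,0,0,0.04,100, 0,0,0,0,0,0.04,100, 0,0,0,0,0,0.04,100, 0,0,0,-0.03,0,0.03,100, 0,0,0,-0.03,0,0,100, 0,0,0,-0.04,0.02,0,100, 0,0,0,-0.04,0.02,0,100, 0,0,0,-0.04,0.02,0,100, 0,0,0,-0.04,0.02,0,100, 0,0,0,-0.04,0.02,0,100]'
python3 -m crank '[0,0,0,-0.03,0.03,0,100, 0,0,0,-0.03,0.03,0,100, 0,0,0,-0.03,0.03,0,100, 0,0,0,-0.03,0.03,0,100, 0,0,0,-0.03,0.03,0,100, 0,0,0,-0.03,0,0,100, 0,0,0,0,0,0,100,0,0,0,0,0,0,100]'
sed -e 's/(376,240,408,302),PACKC,(392,272)/(218,150,268,210),(.085,.044,.004,.05),(241,177)/' -e 's/dud=(M\["dark"\]|M\["red"\]/dud=(M["dark"]/' \
 -e 's/(298,148,331,208),PACKC,(316,177)/(374,247,403,300),PACKC,(390,273)/' -e 's/(370,145,420,205),PACK,(396,176)/(301,150,331,206),PACKC,(316,177)/' -e 's/(125,235,170,295),PACK,(147,266)/(139,148,168,200),PACKC,(153,175)/' -e 's/fit0/fit1/' m0.py > m1.py; python3 m1.py
```

```text
time_s: 32.6
position: [0.3949, 0.3657, 0.2393]
tool_rot: [[-0.022, 1.0, 0.001], [1.0, 0.022, 0.001], [0.001, 0.001, -1.0]]
ft_force: [0.4, 0.1, 0.5]
grip_width: 0.0853
time_s: 33.4
position: [0.2165, 0.5152, 0.2391]
tool_rot: [[-0.024, 1.0, 0.001], [1.0, 0.024, 0.001], [0.001, 0.001, -1.0]]
ft_force: [-0.1, -0.1, -0.1]
grip_width: 0.0854
dud [0.6546 0.0704] yaw -0.9 resid px 101 of 870.0
blue [ 0.428  -0.2418] yaw -3.2 resid px 302 of 1347.0
yellow [ 0.643  -0.0932] yaw 10.1 resid px 618 of 1620.0
green [0.65   0.2561] yaw 2.0 resid px 342 of 1503.0
cr_blue [ 0.4364 -0.2479] yaw -7.0 resid px 77 of 2213.0
cr_yellow [ 0.6431 -0.0915] yaw 0.3 resid px 35 of 2039.0
cr_green [0.6574 0.2646] yaw 1.4 resid px 150 of 1952.0
reject [0.6522 0.0706] yaw -5.0 resid px 96 of 2758.0
```

View pics/fit1.png

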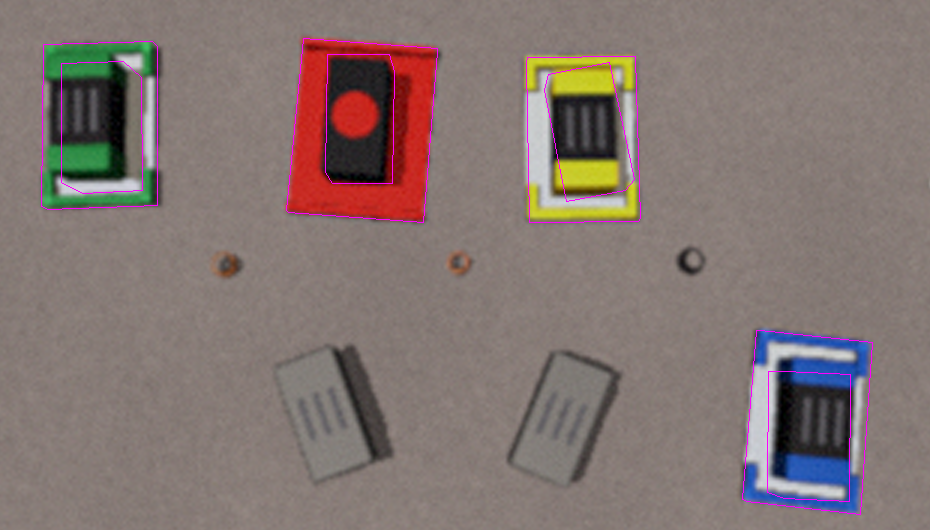

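Every pack is in its place and the greys are untouched. The pack fits for blue, yellow and green were spoiled by the lips being the same colour. I'll overlay the release poses instead as the check.

Run:
```python
from h import *
d=cam("top"); fr=cv2.resize(d["frame"],None,fx=3,fy=3,interpolation=cv2.INTER_CUBIC)
for p,a,z in (((.6525,.0714),-4.5,.004),((.4367,-.2463),-7.1,.006),((.6427,-.0903),.2,.006),((.6567,.2652),1.3,.006)):
    for zz in(z+.046,):
        q=((proj(d,box((*p,np.radians(a)),.085,.044,zz,zz+1e-4))+.5)*3).astype(int); cv2.polylines(fr,[cv2.convexHull(q)],1,(255,0,255),1)
cv2.imwrite("pics/chk.png",cv2.resize(fr[400:930,360:1290,::-1],(800,456)))
```

```text
(no output)
```

View pics/chk.png

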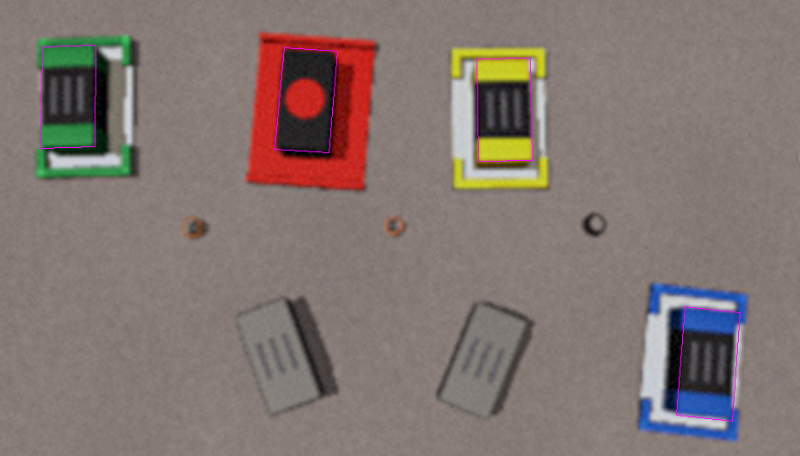

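The release-pose top-face outlines coincide with the packs to about 2 mm, so all four lie flat where I set them down. Handing in.

```bash
python3 -c "
from rig import *
print(observe()['time_s'], close_job())"
```

```text
the job is handed in; nothing more can be done
33.5 None
```

The job is done and handed in after 33.5 s of robot time. I moved the packs in the order asked:
1. **Dead pack:** out of the blue cradle and onto the middle of the red tray.
2. **Blue pack:** from the yellow cradle to the blue cradle.
3. **Yellow pack:** from the table to the yellow cradle.
4. **Green pack:** from the table to the green cradle.

I lowered each pack until the wrist force showed contact, then released it. I did not touch the grey packs. The highest force I read was about 6 N, though I only read it at the end of each move.

**Last checks:** in the final top picture, all four packs match their release poses to about 2 mm. They lie flat and lengthwise within the lips, and the dead pack is about 2 mm from the tray centre. The arm is clear of everything and the grey packs have not moved.

**Check that failed:** my automatic silhouette fits for the placed blue, yellow and green packs were no use, because the lips and packs share a colour. I used the outline overlay instead. The wrist and top cameras also differed by about 2–3 mm in y, which is well within the cradle clearance.

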